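# Start the kitchen timer against the chopping board

## Robot

A 6-joint arm with a two-finger parallel gripper is mounted at the origin on a cart in front of the work surface, level with it; the furniture and walls round the work are solid. World frame = base frame: x ahead of the robot, y to its left, z up, the work surface at z = 0. Lengths are in m, angles in rad, forces in N, time in s.
With the tool pointing down it reaches from about 0.3 to 0.775 m from the base axis. Payload 14.6 kg.
Tool frame: the origin (TCP) lies midway between the tips of the shut fingers; the grasp point (between the pads) lies 19 mm behind it (ctrl.grip_depth is the z of the grasp point in the tool frame, in m); z points along the fingers, y is the line along which they close (so a half turn about z gives the same grasp; the last joint's range is limited). The gripper opens to 94 mm and grips with 3 to 60 N. Pads are 16 mm wide; open, the fingers measure 119 mm over their backs; the gripper's body (75 mm by 177 mm) begins 78 mm behind the grasp point.
Start: joints at [-1.307, 0.3, 1.521, -0, 1.321, -0.067], TCP at [0.179, -0.52, 0.205] pointing down, gripper open.
Joint ranges: [-3.03, 3.03], [-0.79, 2.21], [0.23, 2.52], [-1.04, 4.18], [0, 3.07], [-2.55, 2.55]. Speed limits (rad/s): [2.22, 2.22, 2.57, 3.14, 3.14, 3.14].

## Interface

Orientations are given as [roll, pitch, yaw] about the fixed x, y, z axes, in that order (R = Rz(yaw) Ry(pitch) Rx(roll)).
In Python, from station import ctrl gives the robot as it stands. The module is installed in compiled form; this text tells all that it offers.
- The arm moves only by the tool carry_out, never from a script. Its argument "commands" is a list of rows, each a list of 3 entries, a list of its own where there are three numbers: the closure, from 0 (fully open) to 1 (shut), then the shift along the tool's x, y, z in mm, then the turn, a rotation vector about the tool's x, y, z in rad. In form: [[gripper, [tx, ty, tz], [wx, wy, wz]], ...]. A call has 1 to 10 rows; each row shifts and turns the commanded pose from where the row before left it, along the tool's axes as they then stand; what a row does not reach is not made up. A row lasts 1/8 s, in which the tool goes at most 62.5 mm and 10.7 degrees, less where a joint would pass 70% of its speed; a pose out of reach is approached as far as the arm can. A call with a gripper value outside its range is refused whole. The fingers move at their own pace and stop on an object; "squeeze" is the grip in N (left out, the last holds). Time passes only in rows, so rows that do not move let the fingers close. It gives the time, the measured TCP pose, the force, the opening and the grip force at its end, in the units of the state.
- ctrl.get_obs(): the state, without advancing time (a new reading comes with each control period).
- ctrl.camera(name): name is "scene" or "top" or "wrist"; returns a dict with "img" (420x560x3 uint8, blue, green, red), "camera_matrix" (3x3 intrinsics, pixels), "rvec" (rotation vector, rad) and "tvec" (3), from world to camera coordinates, as OpenCV has them. Camera axes: x right, y down, z forward; pixel columns grow to the right and rows downward; lengths in m; the calibration is good to about 2 mm. A picture is of the moment at which its call begins. There is no depth.
- ctrl.hand_in(): hands the job in; it is judged then, once.
Trained networks look in the newest picture that a camera, given by its name, has taken for a name from the list of things; names that differ only in an ending like _2 or _b are one class to them, and where a whole thing is asked for, a point or a joint stands for the part that bears it (a point fixed in the world has none). Each returns a list of dicts, best first, with "score" (0 to 1); they miss things now and then, are a little off and sometimes report something else, mostly with a low value. They report only what shows in the picture. A call takes as long as a camera call. They do not tell look-alikes from the thing itself.
- ctrl.outline_of(thing, camera): "region" (420x560 bool, what is visible of it).
- ctrl.place_of(thing, camera): "at" ([x, y, z] in m, in world coordinates, good to about 4 mm: a listed point, or the origin of a listed thing).
The state is a dict: "time_s": time; "qpos": joint angles; "joint_vel": joint speeds; "tau": joint torques, N m; "ee_pos": TCP position; "eef_rot": TCP orientation; "force": force on the tool from outside, world axes, zero at the start; "moment": the same for the moment, N m; "grip_width": finger opening in m; "grip_force": force on a finger pad.
Only numpy, scipy, OpenCV 4.12 (cv2) and the standard library are available. Lean on these libraries where they do the work, as an engineer would, in place of code of your own. Each camera call takes 0.05 s, during which the arm holds its last target. There are 200 camera calls.

## Task

Start the kitchen timer: with the timer lying flat on the worktop, display up, back its plain end against an edge of the chopping board so that it cannot slide away, and push the plunger at its other end fully in; it stays in. Then set the started timer down gently, without dropping it, flat and display up, wholly on the free part of the chopping board, leaving the tuna tin, the apple, the dish and the other things where they are.

Things in the scene. Friction and masses are not known exactly. Their poses are not given: they have to be found in the camera images.
- timer_center (a point): Centre of the kitchen timer (half-way up): a loose flat white plastic case with rounded edges, 96 mm long (its x), 56 mm wide (its y), 28 mm thick (its z), about 0.14 kg; starts lying flat with the display up (+z). Grasp it across the 56 mm width. Its -x end carries the steel plunger; its +x end is plain and flat. It slides on the worktop at under 2.5 N.
- timer_plain_end (a point): Middle of the timer's plain flat end, 48 mm from its centre along the timer's +x.
- plunger_face (a point): Middle of the outer face of the timer's round steel start plunger (20 mm across), on the timer's long axis, half-way up (14 mm above the timer's underside). It stands 62 mm from the timer's centre along the timer's -x when out and 53.5 mm when fully in; a 3 mm collar, 25 mm across, surrounds it at the case. Push it along the timer's +x.
- plunger (a joint): How far the start plunger is pushed in, m: 0 is out (as at the start), 0.0085 is fully in, against a hard stop. It has no return spring, needs about 4.5 N to move (more than the loose timer's grip on the worktop) and stays where it is left.
- chopping_board: Wooden chopping board, 220 mm (its x) by 340 mm (its y), 21 mm thick, straight vertical edges; it does not move. Origin at the centre of its underside, on the worktop. The half towards its -y end is free; its -y edge, 170 mm from the origin, faces open worktop.
- tuna_tin: Low round tin, 86 mm across, 40 mm high, standing on the +y half of the board; leave it alone. Origin at the centre of its underside.
- apple: Apple, about 71 mm, on the +y half of the board; leave it alone. Origin at its underside.
- berry_dish: Small round white bowl with painted berries, 112 mm across, 54 mm high, on the worktop on the robot's right, near the timer; leave it alone. Origin at the centre of its underside.
- mug: Two-tone mug, 86 mm across (121 mm with handle), 99 mm high, on the far right; leave it alone. Origin at the centre of its underside.
- fork: Table fork, 193 mm long, lying on the near right; leave it alone. Origin under its middle.
- spice_jar: Small spice jar with a dark cap, 41 mm across, 105 mm high, standing at the back to the right of the board; leave it alone. Origin at the centre of its underside.
There are look-alikes about, which are no part of the job. What is shaped like the part that bears timer_center but blue is not meant.

How it is judged:
By the outcome, as a careful person would: the job done as asked, in the order asked, and still so for the second after the job is handed in, with the robot touching nothing.
It also fails if it takes over 67 s, if anything falls off the work surface, if the arm or the gripper's body presses on something with over 40 N, if the wrist force passes 120 N, or if a joint passes its speed limit or range.

## Working session

There is one attempt and no reset: what is moved stays moved. The work goes in short steps, Python scripts to look and compute and a tool call to move; the robot and the scene stay as the last step left them, time stands still between calls to the robot, and variables do not carry over. Pictures are saved under pics/ and viewed, at most 10 in all, crops included, and the job is handed in when it is done.

Besides the shell and the picture viewer there is one more tool, called in YAML: its name, and indented under it one key for each argument. carry_out: Moves the arm, as the interface text tells. Its arguments: {"type":"object","properties":{"commands":{"type":"array","items":{"type":"array"}},"squeeze":{"type":"number"}},"required":["commands"]}

```bash
mkdir -p pics
cat > h.py <<'E'
import numpy as np, cv2
from station import ctrl
def ray(c,u,v,z):
    R=cv2.Rodrigues(np.array(c["rvec"],float))[0]; t=np.array(c["tvec"],float).ravel()
    d=R.T@np.linalg.inv(c["camera_matrix"])@np.array([u,v,1.]); o=-R.T@t
    return o+d*(z-o[2])/d[2]
def proj(c,P):
    return cv2.projectPoints(np.array(P,float).reshape(-1,3),np.array(c["rvec"],float),np.array(c["tvec"],float),np.array(c["camera_matrix"],float),None)[0].reshape(-1,2)
E
python3 - <<'E'
from h import *
o=ctrl.get_obs(); print({k:np.round(o[k],3) for k in ("time_s","ee_pos","eef_rot","force","grip_width")})
ims=[]
for n in ("top","scene"):
    c=ctrl.camera(n); ims.append(c["img"])
    for t in ("timer_center","timer_plain_end","plunger_face","chopping_board","tuna_tin","apple","berry_dish"):
        r=ctrl.place_of(t,n)
        for d in r[:3]: print(n,t,np.round(d["at"],3),round(d["score"],2),proj(c,d["at"]).round()[0])
cv2.imwrite("pics/top.png",ims[0]); cv2.imwrite("pics/scene.png",ims[1])
E
```

```text
{'time_s': np.float64(0.0), 'ee_pos': array([ 0.179, -0.52 ,  0.205]), 'eef_rot': array([-3.14 , -0.   ,  0.331]), 'force': array([-0.432,  0.652,  0.73 ]), 'grip_width': np.float64(0.094)}
top timer_center [ 0.465 -0.608  0.012] 0.91 [446. 244.]
top timer_center [ 0.454 -0.277  0.015] 0.67 [342. 249.]
top timer_plain_end [ 0.425 -0.617  0.012] 0.75 [450. 256.]
top timer_plain_end [ 0.484 -0.24   0.017] 0.62 [329. 239.]
top chopping_board [0.565 0.271 0.   ] 0.7 [170. 218.]
top tuna_tin [0.614 0.362 0.018] 0.88 [141. 202.]
top apple [0.535 0.394 0.024] 0.95 [129. 227.]
top berry_dish [ 0.605 -0.254  0.001] 0.85 [332. 203.]
top berry_dish [0.611 0.356 0.02 ] 0.51 [142. 203.]
scene timer_center [ 0.458 -0.278  0.014] 0.94 [332. 203.]
scene timer_plain_end [ 0.482 -0.236  0.006] 0.86 [319. 208.]
scene chopping_board [ 0.564  0.277 -0.001] 0.96 [190. 290.]
scene tuna_tin [0.608 0.359 0.018] 0.6 [158. 296.]
scene apple [0.535 0.401 0.022] 0.58 [161. 321.]
scene berry_dish [ 0.608 -0.252  0.002] 0.69 [295. 187.]
```

View pics/top.png

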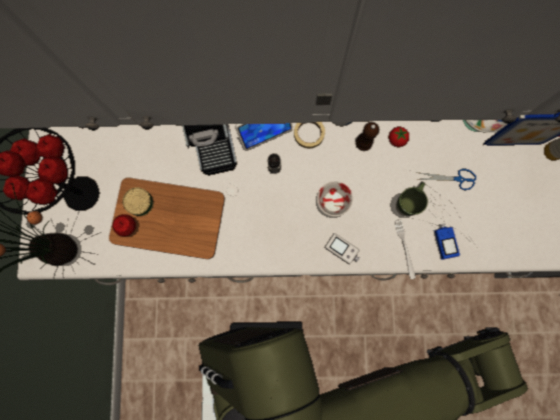

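View pics/scene.png

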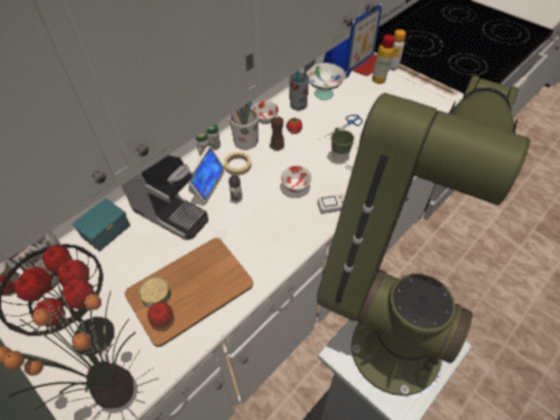

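The top view shows two candidates: a white timer at about (342,249) and a blue one at (446,244). The description fits the white one, whose plunger points to the lower right near (356,260). The board lies around (168,218), with its free edge on the right from (225,190) to (213,257). I'll check a crop and measure the outlines.

Run:
```python
from h import *
c=ctrl.camera("top")
for t,z,k in (("timer_center",.02,3),("chopping_board",.021,1)):
    for d in ctrl.outline_of(t,"top")[:k]:
        v,u=np.nonzero(d["region"]); P=np.array([ray(c,a,b,z)[:2] for a,b in zip(u,v)]).astype(np.float32)
        if t[0]=='c':
            P=P[P[:,1]<.9]
        r=cv2.minAreaRect(P*1000); print(t,d["score"],len(u),u.mean(),v.mean(),r, cv2.boxPoints(r).round().tolist())
cv2.imwrite("pics/crop.png",cv2.resize(c["img"][190:290,200:480],None,fx=2.85,fy=2.85,interpolation=cv2.INTER_CUBIC))
```

```text
timer_center 0.68 543 342.76611418047884 248.4401473296501 ((453.33624267578125, -282.61395263671875), (105.4395751953125, 56.122257232666016), 55.77049255371094) [[400.0, -310.0], [447.0, -342.0], [506.0, -255.0], [460.0, -223.0]]
timer_center 0.6 633 446.69668246445497 242.54502369668248 ((472.37921142578125, -606.4761962890625), (110.09394073486328, 62.97970962524414), 9.883397102355957) [[413.0, -585.0], [424.0, -647.0], [532.0, -628.0], [521.0, -566.0]]
chopping_board 0.74 5985 174.66917293233084 219.12147034252297 ((564.456298828125, 272.8922119140625), (343.1414489746094, 222.52748107910156), 80.69132232666016) [[427.0, 122.0], [647.0, 86.0], [702.0, 424.0], [482.0, 460.0]]
```

View pics/crop.png

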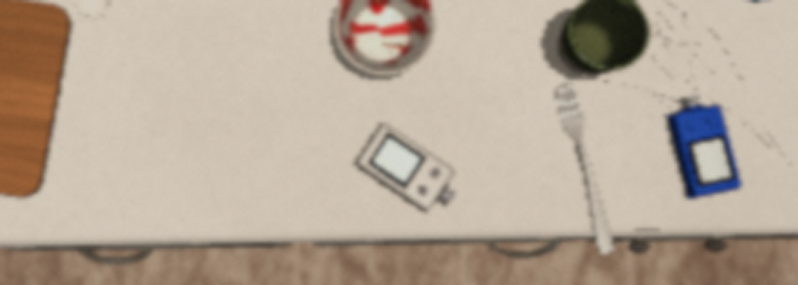

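The crop confirms it: the white timer (crop centre about (405,168), plunger at about (446,197)) is the one meant, and the blue one at (705,150) is the look-alike. Next I'll work out the approach.

```bash
cat >> h.py <<'E'
from scipy.spatial.transform import Rotation as Ro
def go(pos,yaw,n=None):
    "offsets in tool axes from the measured pose to a tool-down pose; turn spread equally over the rows"
    o=ctrl.get_obs(); R=Ro.from_euler('xyz',o["eef_rot"]); T=Ro.from_euler('xyz',[np.pi,0,yaw])
    w=(R.inv()*T).as_rotvec(); d=np.array(pos)-o["ee_pos"]
    n=n or int(max(np.ceil(np.linalg.norm(d)/.058),np.ceil(np.linalg.norm(w)/.17),1))
    print("total tool mm",(R.inv().apply(d)*1000).round(1),"turn",w.round(4),"rows",n)
    for i in range(n): print((Ro.from_rotvec(w*i/n).inv()*R.inv()).apply(d/n*1000).round(1).tolist(),(w/n).round(4).tolist())
E
python3 -c "
from h import *
go([.455,-.279,.2],.974,8)"
```

```text
total tool mm [ 339.7 -138.3    5.4] turn [-0.      0.     -0.6432] rows 8
[42.5, -17.3, 0.7] [-0.0, 0.0, -0.0804]
[43.7, -13.8, 0.7] [-0.0, 0.0, -0.0804]
[44.7, -10.3, 0.7] [-0.0, 0.0, -0.0804]
[45.4, -6.6, 0.7] [-0.0, 0.0, -0.0804]
[45.8, -3.0, 0.7] [-0.0, 0.0, -0.0804]
[45.8, 0.7, 0.7] [-0.0, 0.0, -0.0804]
[45.6, 4.4, 0.7] [-0.0, 0.0, -0.0804]
[45.1, 8.0, 0.7] [-0.0, 0.0, -0.0804]
```

carry_out:
  commands:
    - [0, [42.5, -17.3, 0], [0, 0, -0.08]]
    - [0, [43.7, -13.8, 0], [0, 0, -0.08]]
    - [0, [44.7, -10.3, 0], [0, 0, -0.08]]
    - [0, [45.4, -6.6, 0], [0, 0, -0.08]]
    - [0, [45.8, -3, 0], [0, 0, -0.08]]
    - [0, [45.8, 0.7, 0], [0, 0, -0.08]]
    - [0, [45.6, 4.4, 0], [0, 0, -0.08]]
    - [0, [45.1, 8, 0], [0, 0, -0.08]]
    - [0, [0, 0, 0], [0, 0, 0]]
    - [0, [0, 0, 0], [0, 0, 0]]

```text
time_s: 2.2
ee_pos: [0.4551, -0.2796, 0.2054]
eef_rot: [-3.141, 0.0, 0.97]
force: [0.3, -1.0, 0.1]
grip_width: 0.0943
grip_force: 0.0
```

```bash
cat > look.py <<'E'
from h import *
import sys
o=ctrl.get_obs(); print({k:np.round(o[k],4) for k in ("time_s","ee_pos","eef_rot","force","grip_width")})
c=ctrl.camera("wrist"); cv2.imwrite(f"pics/{sys.argv[1]}.png",c["img"])
for t in ("timer_center","timer_plain_end","plunger_face"):
    for d in ctrl.place_of(t,"wrist")[:2]: print(t,np.round(d["at"],4),round(d["score"],2),proj(c,d["at"]).round()[0])
for d in ctrl.outline_of("timer_center","wrist")[:1]:
    v,u=np.nonzero(d["region"]); P=np.array([ray(c,a,b,float(sys.argv[2]))[:2] for a,b in zip(u,v)]).astype(np.float32)
    r=cv2.minAreaRect(P*1000); print("outline",len(u),u.min(),u.max(),v.min(),v.max(),r)
E
python3 look.py w1 .024
```

```text
{'time_s': np.float64(2.2), 'ee_pos': array([ 0.4551, -0.2796,  0.2054]), 'eef_rot': array([-3.1414e+00,  2.0000e-04,  9.7040e-01]), 'force': array([ 0.3089, -1.0432,  0.0509]), 'grip_width': np.float64(0.0943)}
timer_center [ 0.4587 -0.28    0.0124] 0.84 [284. 186.]
timer_center [ 0.4681 -0.6098  0.0117] 0.66 [445. 405.]
timer_plain_end [ 0.4813 -0.2407  0.0153] 0.8 [281. 141.]
plunger_face [ 0.4193 -0.3277  0.0092] 0.66 [279. 242.]
outline 296 420 449 379 395 ((471.4134826660156, -568.7974243164062), (21.246519088745117, 33.48434829711914), 55.6101188659668)
```

View pics/w1.png

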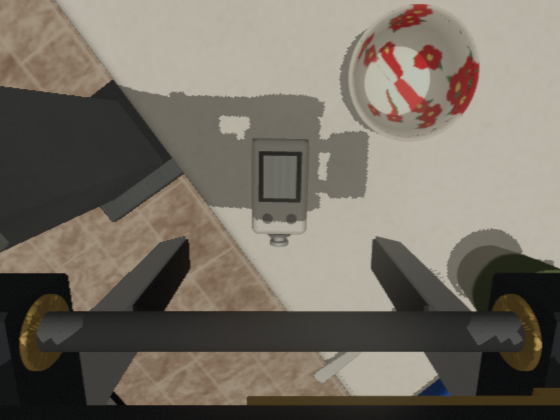

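The wrist view shows the timer square to the tool, with its case spanning columns 252–308 and rows 138–234 and the plunger below at (279,240). I'll convert those pixels to positions.

Run:
```python
from h import *
c=ctrl.camera("wrist")
g=cv2.cvtColor(c["img"],cv2.COLOR_BGR2GRAY)
a=ray(c,280.3,138.5,.025);b=ray(c,279.3,234,.014);l=ray(c,252.5,190,.024);r=ray(c,308,190,.024);p=ray(c,279,244.5,.014)
for n,x in zip("ablrp",(a,b,l,r,p)): print(n,x.round(4))
print(np.linalg.norm(a[:2]-b[:2]),np.linalg.norm(l-r),np.arctan2(*(a-b)[1::-1]),(a+b)/2,(l+r)/2)
```

```text
a [ 0.4827 -0.2384  0.025 ]
b [ 0.4254 -0.3201  0.014 ]
l [ 0.4311 -0.2645  0.024 ]
r [ 0.4769 -0.2959  0.024 ]
p [ 0.4186 -0.3296  0.014 ]
0.09977754782497229 0.055512575548098166 0.9596679363673487 [ 0.4540596  -0.27929021  0.0195    ] [ 0.45399837 -0.28022022  0.024     ]
```

carry_out:
  commands:
    - [0, [0, 0, 50], [0, 0, 0]]
    - [0, [0, 0, 50], [0, 0, 0]]
    - [0, [0, 0, 50], [0, 0, 0]]
    - [0, [0, 0, 30], [0, 0, 0]]
    - [0, [0, 0, 15], [0, 0, 0]]
    - [0, [0, 0, 4], [0, 0, 0]]
    - [1, [0, 0, 0], [0, 0, 0]]
    - [1, [0, 0, 0], [0, 0, 0]]
    - [1, [0, 0, 0], [0, 0, 0]]
    - [1, [0, 0, 0], [0, 0, 0]]
  squeeze: 12

```text
time_s: 3.75
ee_pos: [0.4555, -0.2795, 0.0068]
eef_rot: [3.141, 0.0, 0.971]
force: [-0.4, 0.6, -0.1]
grip_width: 0.0576
grip_force: 0.5
```

carry_out:
  commands:
    - [1, [0, 0, 0], [0, 0, 0]]
    - [1, [0, 0, 0], [0, 0, 0]]
    - [1, [0, 0, -5], [0, 0, 0]]
    - [1, [0, 0, -20], [0, 0, 0]]
    - [1, [0, 0, -35], [0, 0, 0]]
    - [1, [0, 0, -35], [0, 0, 0]]
    - [1, [0, 0, 0], [0, 0, 0]]

```text
time_s: 4.62
ee_pos: [0.4563, -0.2801, 0.1038]
eef_rot: [3.137, 0.0, 0.971]
force: [0.1, -0.3, -1.1]
grip_width: 0.0562
grip_force: 12.0
```

```bash
python3 -c "
from h import *
b=1.4083;u=np.array([np.cos(b),np.sin(b),0]);e=np.array([.5375,.104,0])
go(e-u*.085+[0,0,.1],b,8)"
```

```text
total tool mm [ 285.8 -113.8    3.3] turn [ 0.0043  0.001  -0.4374] rows 8
[35.7, -14.2, 0.4] [0.0005, 0.0001, -0.0547]
[36.5, -12.3, 0.4] [0.0005, 0.0001, -0.0547]
[37.1, -10.2, 0.4] [0.0005, 0.0001, -0.0547]
[37.6, -8.2, 0.4] [0.0005, 0.0001, -0.0547]
[38.0, -6.1, 0.5] [0.0005, 0.0001, -0.0547]
[38.2, -4.1, 0.5] [0.0005, 0.0001, -0.0547]
[38.4, -2.0, 0.5] [0.0005, 0.0001, -0.0547]
[38.5, 0.1, 0.5] [0.0005, 0.0001, -0.0547]
```

carry_out:
  commands:
    - [1, [35.7, -14.2, 0], [0, 0, -0.0547]]
    - [1, [36.5, -12.3, 0], [0, 0, -0.0547]]
    - [1, [37.1, -10.2, 0], [0, 0, -0.0547]]
    - [1, [37.6, -8.2, 0], [0, 0, -0.0547]]
    - [1, [38, -6.1, 0], [0, 0, -0.0547]]
    - [1, [38.2, -4.1, 0], [0, 0, -0.0547]]
    - [1, [38.4, -2, 0], [0, 0, -0.0547]]
    - [1, [38.5, 0, 0], [0, 0, -0.0547]]
    - [1, [0, 0, 0], [0, 0, 0]]
    - [1, [0, 0, 0], [0, 0, 0]]

```text
time_s: 5.88
ee_pos: [0.5221, 0.0205, 0.1005]
eef_rot: [-3.14, 0.0, 1.408]
force: [-0.2, -0.2, -0.7]
grip_width: 0.056
grip_force: 12.0
```

```bash
python3 look.py w2 .11
```

```text
{'time_s': np.float64(5.875), 'ee_pos': array([0.5221, 0.0205, 0.1005]), 'eef_rot': array([-3.1402e+00,  3.0000e-04,  1.4080e+00]), 'force': array([-0.1637, -0.1547, -0.6743]), 'grip_width': np.float64(0.056)}
timer_center [0.5257 0.0193 0.1072] 0.85 [290. 259.]
timer_plain_end [0.5304 0.068  0.1095] 0.66 [283. 161.]
plunger_face [ 0.5099 -0.0412  0.1102] 0.91 [278. 371.]
outline 19024 220 343 157 376 ((519.77734375, 12.949695587158203), (116.61109161376953, 58.37822723388672), 80.0582046508789)
```

View pics/w2.png

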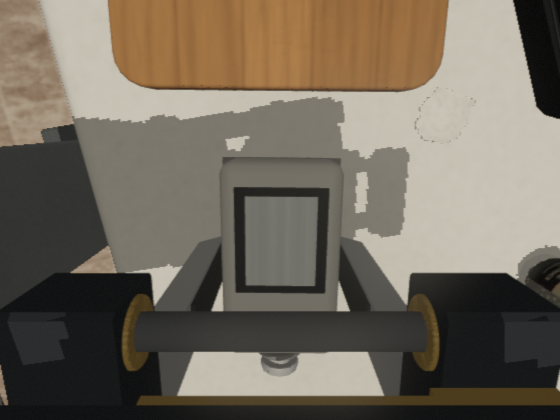

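The held timer is square in the view, with its plain end at row 157. The board edge runs from about (150,88) to (405,91).

Run:
```python
from h import *
c=ctrl.camera("wrist")
im=c["img"].astype(int)
def edge(u):
    col=im[60:130,u]; s=col[:,2]-col[:,0]   # red minus blue: wood is high
    return 60+np.nonzero(s>45)[0].max()+.5
us=np.arange(165,391,15); vs=[edge(u) for u in us]
P=np.array([ray(c,u,v,.018)[:2] for u,v in zip(us,vs)])
f=cv2.fitLine(P.astype(np.float32)*1000,cv2.DIST_HUBER,0,.01,.01).ravel()
print(vs,f, "edge yaw+90",np.arctan2(f[1],f[0])+np.pi/2)
q=ray(c,282,158,.10+.025-.006); print("plain end",q)
n=np.array([-f[1],f[0]]); n*=np.sign(n[1]); print("gap mm",n@(f[2:]-q[:2]*1000),n)
```

```text
[np.float64(87.5), np.float64(87.5), np.float64(87.5), np.float64(88.5), np.float64(87.5), np.float64(88.5), np.float64(88.5), np.float64(88.5), np.float64(88.5), np.float64(88.5), np.float64(88.5), np.float64(88.5), np.float64(88.5), np.float64(87.5), np.float64(88.5), np.float64(89.5)] [ 9.8577589e-01 -1.6806524e-01  5.2303516e+02  1.0984595e+02] edge yaw+90 1.4019297
plain end [0.5305246  0.07019685 0.119     ]
gap mm 37.8264085045825 [0.16806524 0.9857759 ]
```

carry_out:
  commands:
    - [1, [0, 0, 40], [0, 0, 0.006]]
    - [1, [0, 0, 35], [0, 0, 0]]
    - [1, [0, 0, 14], [0, 0, 0]]
    - [1, [0, 0, 3.5], [0, 0, 0]]
    - [1, [0, 0, 0], [0, 0, 0]]
    - [1, [15, 0, 0], [0, 0, 0]]
    - [1, [12, 0, 0], [0, 0, 0]]
    - [1, [5, 0, 0], [0, 0, 0]]
    - [1, [1.5, 0, 0], [0, 0, 0]]
    - [1, [0, 0, 0], [0, 0, 0]]

```text
time_s: 7.42
ee_pos: [0.5282, 0.0539, 0.0089]
eef_rot: [-3.142, 0.0, 1.403]
force: [-0.6, 0.7, -1.6]
grip_width: 0.0555
grip_force: 12.0
```

carry_out:
  commands:
    - [1, [1, 0, 0], [0, 0, 0]]
    - [1, [1, 0, 0], [0, 0, 0]]
    - [1, [0, 0, 0], [0, 0, 0]]

```text
time_s: 7.8
ee_pos: [0.5286, 0.0558, 0.009]
eef_rot: [-3.142, 0.0, 1.402]
force: [0.5, -0.6, -1.5]
grip_width: 0.0557
grip_force: 12.0
```

carry_out:
  commands:
    - [1, [0, 0, 1], [0, 0, 0]]
    - [1, [0, 0, 0.8], [0, 0, 0]]
    - [1, [1, 0, 0], [0, 0, 0]]
    - [1, [1, 0, 0], [0, 0, 0]]
    - [1, [0, 0, 0], [0, 0, 0]]

```text
time_s: 8.43
ee_pos: [0.5289, 0.0579, 0.0072]
eef_rot: [3.142, -0.0, 1.403]
force: [-0.1, 0.7, -2.1]
grip_width: 0.0562
grip_force: 12.0
```

carry_out:
  commands:
    - [1, [1, 0, 0], [0, 0, 0]]
    - [1, [1, 0, 0], [0, 0, 0]]
    - [1, [0, 0, 0], [0, 0, 0]]

```text
time_s: 8.8
ee_pos: [0.5294, 0.0588, 0.0072]
eef_rot: [3.141, 0.001, 1.402]
force: [0.5, -9.7, -0.9]
grip_width: 0.0559
grip_force: 12.0
```

carry_out:
  commands:
    - [1, [1, 0, 0], [0, 0, 0]]
    - [1, [0, 0, 0], [0, 0, 0]]

```text
time_s: 9.05
ee_pos: [0.5295, 0.0592, 0.0072]
eef_rot: [3.141, 0.002, 1.402]
force: [-1.2, -14.2, 0.1]
grip_width: 0.0557
grip_force: 12.0
```

Contact with the board edge. I'll release, rise, and move behind the plunger with the fingers shut.

carry_out:
  commands:
    - [0.75, [0, 0, 0], [0, 0, 0]]
    - [0, [0, 0, 0], [0, 0, 0]]
    - [0, [0, 0, 0], [0, 0, 0]]
    - [0, [0, 0, 0], [0, 0, 0]]
    - [0, [0, 0, -20], [0, 0, 0]]
    - [0, [0, 0, -45], [0, 0, 0]]
    - [0, [-45, 0, -45], [0, 0, 0]]
    - [1, [-45, 0, -45], [0, 0, 0]]
    - [1, [0, 0, 0], [0, 0, 0]]
    - [1, [0, 0, 0], [0, 0, 0]]

```text
time_s: 10.3
ee_pos: [0.5144, -0.026, 0.16]
eef_rot: [-3.141, -0.0, 1.402]
force: [-0.0, -0.4, -0.3]
grip_width: 0.0674
grip_force: 0.0
```

```bash
python3 look.py w3 .024
```

```text
{'time_s': np.float64(10.3), 'ee_pos': array([ 0.5144, -0.026 ,  0.16  ]), 'eef_rot': array([-3.1410e+00, -2.0000e-04,  1.4022e+00]), 'force': array([-0.0446, -0.3604, -0.2554]), 'grip_width': np.float64(0.0674)}
timer_center [0.5315 0.0591 0.0138] 0.73 [284.  97.]
timer_plain_end [0.5373 0.106  0.0169] 0.56 [282.  36.]
plunger_face [ 0.5162 -0.0012  0.0127] 0.67 [279. 169.]
outline 8560 247 316 33 170 ((527.7203979492188, 53.19192123413086), (109.44792938232422, 56.967674255371094), 79.73474884033203)
```

View pics/w3.png

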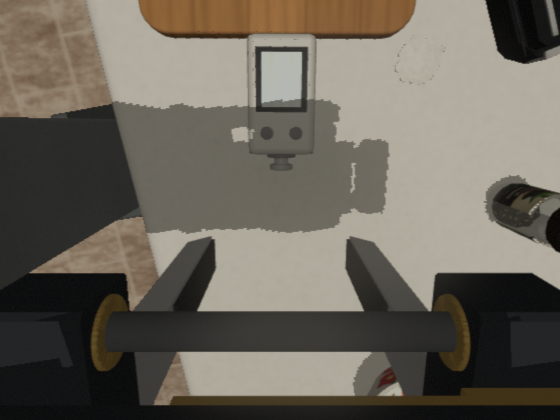

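The timer's plain end is flush with the board edge at row 36, and the plunger face is at (281,170). I'll check how it lines up sideways.

```bash
python3 -c "
from h import *
c=ctrl.camera('wrist');o=ctrl.get_obs();R=Ro.from_euler('xyz',o['eef_rot'])
for u,v in ((281,169.5),(281,36)): print((R.inv().apply(ray(c,u,v,.014 if v>99 else .024)-o['ee_pos'])*1000).round(1))"
```

```text
[ 24.9  -0.3 145.8]
[132.6  -0.5 135.8]
```

carry_out:
  commands:
    - [1, [0, 0, 50], [0, 0, 0]]
    - [1, [0, 0, 50], [0, 0, 0]]
    - [1, [0, 0, 35], [0, 0, 0]]
    - [1, [0, 0, 15], [0, 0, 0]]
    - [1, [0, 0, 4], [0, 0, 0]]
    - [1, [0, 0, 0], [0, 0, 0]]

```text
time_s: 11.35
ee_pos: [0.5152, -0.0263, 0.0075]
eef_rot: [3.14, -0.0, 1.402]
force: [0.1, 0.6, 0.4]
grip_width: 0.0005
grip_force: 0.0
```

carry_out:
  commands:
    - [1, [8, 0, 1.5], [0, 0, 0]]
    - [1, [4, 0, 0], [0, 0, 0]]
    - [1, [2, 0, 0], [0, 0, 0]]
    - [1, [1, 0, 0], [0, 0, 0]]
    - [1, [1, 0, 0], [0, 0, 0]]
    - [1, [0, 0, 0], [0, 0, 0]]

```text
time_s: 12.1
ee_pos: [0.5173, -0.0106, 0.005]
eef_rot: [-3.142, -0.0, 1.402]
force: [0.2, 0.1, 0.3]
grip_width: 0.0004
grip_force: 0.0
```

carry_out:
  commands:
    - [1, [1, 0, 0], [0, 0, 0]]
    - [1, [1, 0, 0], [0, 0, 0]]
    - [1, [1, 0, 0], [0, 0, 0]]
    - [1, [0, 0, 0], [0, 0, 0]]

```text
time_s: 12.6
ee_pos: [0.5178, -0.0076, 0.005]
eef_rot: [-3.142, 0.0, 1.402]
force: [-1.0, -4.0, -0.2]
grip_width: 0.0006
grip_force: 2.1
```

carry_out:
  commands:
    - [1, [1, 0, 0], [0, 0, 0]]
    - [1, [1, 0, 0], [0, 0, 0]]
    - [1, [0, 0, 0], [0, 0, 0]]

```text
time_s: 12.98
ee_pos: [0.5182, -0.0055, 0.005]
eef_rot: [3.142, -0.0, 1.402]
force: [0.5, -4.1, 0.2]
grip_width: 0.0011
grip_force: 1.7
```

carry_out:
  commands:
    - [1, [1, 0, 0], [0, 0, 0]]
    - [1, [1, 0, 0], [0, 0, 0]]
    - [1, [1, 0, 0], [0, 0, 0]]
    - [1, [0, 0, 0], [0, 0, 0]]

```text
time_s: 13.48
ee_pos: [0.5187, -0.0025, 0.005]
eef_rot: [-3.142, -0.0, 1.402]
force: [0.2, -3.6, -0.9]
grip_width: 0.0002
grip_force: 1.6
```

carry_out:
  commands:
    - [1, [1, 0, 0], [0, 0, 0]]
    - [1, [1, 0, 0], [0, 0, 0]]
    - [1, [0, 0, 0], [0, 0, 0]]

```text
time_s: 13.85
ee_pos: [0.5188, -0.0017, 0.005]
eef_rot: [-3.141, 0.002, 1.402]
force: [-1.9, -14.1, 0.7]
grip_width: 0.0003
grip_force: 7.1
```

carry_out:
  commands:
    - [1, [1, 0, 0], [0, 0, 0]]
    - [1, [0, 0, 0], [0, 0, 0]]

```text
time_s: 14.1
ee_pos: [0.5189, -0.0016, 0.0051]
eef_rot: [-3.141, 0.003, 1.403]
force: [-4.0, -21.8, 2.2]
grip_width: 0.0005
grip_force: 11.0
```

The force has climbed to 22 N at a hard stop, and the TCP is 61.7 mm from the timer's centre (53.5 + 8), so the plunger is fully in. I'll back off and regrasp.

carry_out:
  commands:
    - [1, [-4, 0, 0], [0, 0, 0]]
    - [1, [-16, 0, 0], [0, 0, 0]]
    - [0.5, [0, 0, -40], [0, 0, 0]]
    - [0, [0, 0, -50], [0, 0, 0]]
    - [0, [0, 0, -50], [0, 0, 0]]
    - [0, [0, 0, 0], [0, 0, 0]]
    - [0, [0, 0, 0], [0, 0, 0]]

```text
time_s: 14.98
ee_pos: [0.5153, -0.0197, 0.1442]
eef_rot: [-3.141, -0.0, 1.402]
force: [-0.1, 0.4, -0.9]
grip_width: 0.0473
grip_force: 0.0
```

```bash
python3 look.py w4 .024; python3 -c "
from h import *
go([.5295,.0592,.145],1.402,2)"
```

```text
{'time_s': np.float64(14.975), 'ee_pos': array([ 0.5153, -0.0197,  0.1442]), 'eef_rot': array([-3.1406e+00, -2.0000e-04,  1.4023e+00]), 'force': array([-0.1337,  0.4376, -0.9153]), 'grip_width': np.float64(0.0473)}
timer_center [0.5296 0.0587 0.0123] 0.68 [283. 105.]
timer_plain_end [0.536  0.1072 0.0164] 0.9 [280.  39.]
plunger_face [0.5191 0.0027 0.0117] 0.38 [281. 174.]
outline 9056 246 318 38 170 ((528.6904296875, 57.02492141723633), (100.3115463256836, 56.405731201171875), 80.15412902832031)
total tool mm [79.9  0.7 -0.9] turn [-0.0017  0.0001  0.0004] rows 2
[39.9, 0.3, -0.5] [-0.0009, 0.0, 0.0002]
[39.9, 0.3, -0.5] [-0.0009, 0.0, 0.0002]
```

View pics/w4.png

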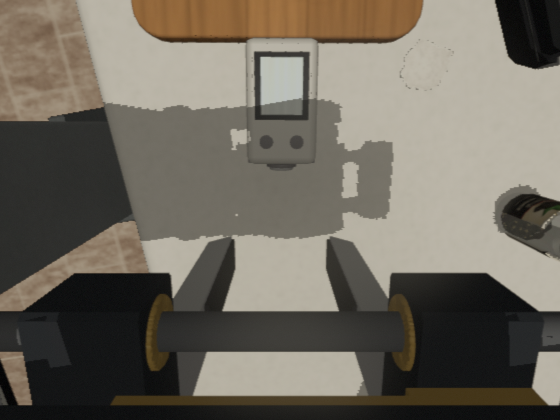

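The plunger is now in, with only the collar and a stub showing at (281,167), and the timer is still square against the board.

carry_out:
  commands:
    - [0, [40, 0.5, 0], [0, 0, 0]]
    - [0, [40, 0, 0], [0, 0, 0]]
    - [0, [0, 0, 50], [0, 0, 0]]
    - [0, [0, 0, 50], [0, 0, 0]]
    - [0, [0, 0, 25], [0, 0, 0]]
    - [0, [0, 0, 11], [0, 0, 0]]
    - [1, [0, 0, 0], [0, 0, 0]]
    - [1, [0, 0, 0], [0, 0, 0]]
    - [1, [0, 0, 0], [0, 0, 0]]
    - [1, [0, 0, 0], [0, 0, 0]]

```text
time_s: 16.48
ee_pos: [0.53, 0.0594, 0.0096]
eef_rot: [3.141, -0.0, 1.402]
force: [-0.1, 0.3, -0.0]
grip_width: 0.0574
grip_force: 0.0
```

carry_out:
  commands:
    - [1, [0, 0, 0], [0, 0, 0]]
    - [1, [0, 0, 0], [0, 0, 0]]
    - [1, [0, 0, 0], [0, 0, 0]]
    - [1, [-3, 0, -3], [0, 0, 0]]
    - [1, [0, 0, -20], [0, 0, 0]]
    - [1, [0, 0, -40], [0, 0, 0]]
    - [1, [0, 0, 0], [0, 0, 0]]

```text
time_s: 17.35
ee_pos: [0.5305, 0.0563, 0.0745]
eef_rot: [3.137, -0.001, 1.402]
force: [0.9, -0.8, -1.3]
grip_width: 0.0561
grip_force: 12.0
```

```bash
python3 -c "
from h import *
b=1.402;u=np.array([np.cos(b),np.sin(b),0]);e=np.array([.537,.1065,0])
print(ctrl.get_obs()['ee_pos']);go(e+u*.082+[0,0,.068],b,4)"
```

```text
[0.53050387 0.05632851 0.07450466]
total tool mm [132.5  -2.    6.6] turn [ 0.0045 -0.001   0.0003] rows 4
[33.1, -0.5, 1.7] [0.0011, -0.0002, 0.0001]
[33.1, -0.5, 1.6] [0.0011, -0.0002, 0.0001]
[33.1, -0.5, 1.6] [0.0011, -0.0002, 0.0001]
[33.1, -0.5, 1.6] [0.0011, -0.0002, 0.0001]
```

carry_out:
  commands:
    - [1, [33, -0.5, 0], [0, 0, 0]]
    - [1, [33, -0.5, 0], [0, 0, 0]]
    - [1, [33, -0.5, 0], [0, 0, 0]]
    - [1, [33, -0.5, 0], [0, 0, 0]]
    - [1, [0, 0, 0], [0, 0, 0]]
    - [1, [0, 0, 20], [0, 0, 0]]
    - [1, [0, 0, 12], [0, 0, 0]]
    - [1, [0, 0, 6], [0, 0, 0]]
    - [1, [0, 0, 2], [0, 0, 0]]
    - [1, [0, 0, 0], [0, 0, 0]]

```text
time_s: 18.6
ee_pos: [0.5495, 0.1868, 0.0323]
eef_rot: [3.141, -0.0, 1.402]
force: [-0.2, -0.9, -1.1]
grip_width: 0.0561
grip_force: 12.0
```

carry_out:
  commands:
    - [1, [0, 0, 1], [0, 0, 0]]
    - [1, [0, 0, 1], [0, 0, 0]]
    - [1, [0, 0, 0], [0, 0, 0]]

```text
time_s: 18.98
ee_pos: [0.5495, 0.1869, 0.0305]
eef_rot: [3.141, -0.0, 1.402]
force: [-1.2, -1.4, 3.8]
grip_width: 0.056
grip_force: 12.0
```

carry_out:
  commands:
    - [1, [0, 0, 1], [0, 0, 0]]
    - [1, [0, 0, 0], [0, 0, 0]]

```text
time_s: 19.23
ee_pos: [0.5495, 0.187, 0.0302]
eef_rot: [3.141, -0.0, 1.402]
force: [-6.5, -0.8, 12.4]
grip_width: 0.056
grip_force: 12.0
```

It's resting on the board. I'll ease off, release and rise.

carry_out:
  commands:
    - [1, [0, 0, -1], [0, 0, 0]]
    - [0.7, [0, 0, 0], [0, 0, 0]]
    - [0, [0, 0, 0], [0, 0, 0]]
    - [0, [0, 0, 0], [0, 0, 0]]
    - [0, [0, 0, 0], [0, 0, 0]]
    - [0, [0, 0, -20], [0, 0, 0]]
    - [0, [0, 0, -50], [0, 0, 0]]
    - [0, [-30, 0, -50], [0, 0, 0]]
    - [0, [-40, 0, -40], [0, 0, 0]]
    - [0, [0, 0, 0], [0, 0, 0]]

```text
time_s: 20.48
ee_pos: [0.5386, 0.1163, 0.1933]
eef_rot: [3.136, -0.002, 1.4]
force: [-1.0, 0.1, 0.2]
grip_width: 0.0937
grip_force: 0.0
```

```bash
python3 look.py w5 .045
```

```text
{'time_s': np.float64(20.475), 'ee_pos': array([0.5386, 0.1163, 0.1933]), 'eef_rot': array([ 3.1363e+00, -1.6000e-03,  1.4001e+00]), 'force': array([-0.9838,  0.0595,  0.1715]), 'grip_width': np.float64(0.0937)}
timer_center [0.5529 0.1849 0.033 ] 0.78 [283. 118.]
timer_plain_end [0.5565 0.2339 0.0356] 0.75 [278.  59.]
plunger_face [0.5484 0.1854 0.0336] 0.53 [278. 118.]
plunger_face [0.5387 0.1352 0.0341] 0.37 [277. 175.]
outline 7375 245 311 57 176 ((548.011962890625, 184.74020385742188), (100.53580474853516, 56.55366897583008), 79.79837799072266)
```

View pics/w5.png

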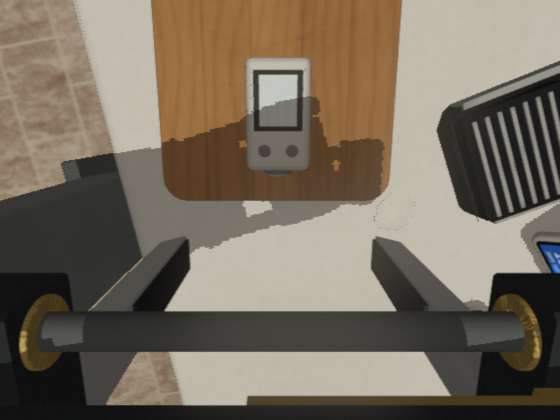

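The timer lies flat and display up on the board (columns 245–311, rows 57–176), well inside the board's edge at row 200, with its plunger in. The gripper is clear, so I'll hand in.

```bash
python3 -c "
from h import *
print(ctrl.hand_in())"
```

```text
the job is handed in; nothing more can be done
None
```

The white timer is started, with its plunger pushed fully in against the board edge, and set down flat and display up on the free part of the chopping board; the job was handed in at about 20.5 s, and no result came back.

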